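# Pull a fanlight shut with a window pole until its spring catch bites

## Robot

A 6-joint arm with a two-finger parallel gripper is mounted at the origin on a cart in front of the work surface, level with it; the furniture and walls round the work are solid. World frame = base frame: x ahead of the robot, y to its left, z up, the work surface at z = 0. Lengths are in mm, angles in rad, forces in N, time in s.
With the tool pointing down it reaches from about 350 to 975 mm from the base axis. Payload 17.4 kg.
Tool frame: the origin (TCP) lies at the very end of the fingers, on their centre line; the grasp point (between the pads) lies 19 mm behind it; z points along the fingers, y is the line along which they close (so a half turn about z gives the same grasp; the last joint's range is limited). The gripper opens to 85 mm and grips with 20 to 120 N. Pads are 22 mm wide; open, the fingers measure 114 mm over their backs; the gripper's body (76 mm by 85 mm) begins 54 mm behind the grasp point. The pads swing forward as they close: fully open they stand 13 mm farther back than shut.
Start: joints at [1.137, 0.116, 1.442, -0, 1.584, -0.038], TCP at [260.252, 622.817, 231.303] pointing down, gripper open.
Joint ranges: [-2.83, 2.83], [-0.83, 2.19], [0.07, 2.5], [-1.14, 4.28], [0.01, 3], [-2.97, 2.97]. Speed limits (rad/s): [1.89, 1.89, 2.22, 3.14, 3.14, 3.14].

## Interface

Orientations are given as a unit quaternion [x, y, z, w].
In Python, from rig import manip gives the robot as it stands.
- The arm moves only by the tool send_rows, never from a script. Its argument "steps" is a list that holds one entry, the list of rows, each a list of 7 numbers: the shift along the tool's x, y, z in mm, then the turn, a rotation vector about the tool's x, y, z in degrees, then the opening, from 0 (shut) to 1 (fully open). A call has 1 to 10 rows; each row is the pose to reach, as a shift and turn from the pose commanded when the call began, along the tool's axes at that moment; what a row does not reach only later rows make up. A row lasts 1/12 s, in which the tool goes at most 41.7 mm and 7.16 degrees, less where a joint would pass 70% of its speed; a pose out of reach is approached as far as the arm can. A call with a gripper value outside its range is refused whole. The fingers move at their own pace and stop on an object; "grip_force" is the grip in N (left out, the last holds). Time passes only in rows, so rows that repeat a pose let the fingers close. It gives the time, the measured TCP pose, the force, the opening and the grip force at its end, in the units of the state.
- manip.state(): the state, without advancing time (a new reading comes with each control period).
- manip.grab_frame(name): name is "scene" or "top" or "wrist"; returns a dict with "image" (480x640x3 uint8, red, green, blue), "fov_y" (degrees; the focal length in pixels is half the picture's height over the tangent of half this angle, whatever the lens; pixels are square), "cx", "cy" (the principal point, pixels), "R" (3x3) and "t" (3): a world point X has camera coordinates R X + t. Camera axes: x right, y down, z forward; pixel columns grow to the right and rows downward; lengths in mm; the calibration is good to about 2 mm. A picture is of the moment at which its call begins. There is no depth.
- manip.hand_in(): hands the job in; it is judged then, once.
The state is a dict: "time_s": time; "joints": joint angles; "dq": joint speeds; "effort": joint torques, N m; "eef_pos": TCP position; "tcp_rot": TCP orientation; "ft_force": force on the tool from outside, world axes, zero at the start; "torque": the same for the moment, N m; "gripper_width": finger opening in mm; "grip_force": force on a finger pad.
Only numpy, scipy, OpenCV 4.12 (cv2) and the standard library are available. Lean on these libraries where they do the work, as an engineer would, in place of code of your own. Each camera call takes 0.05 s, during which the arm holds its last target. There are 200 camera calls.

## Task

The fanlight fitted in its trial frame stands open: take the window pole, put its hook through the ring eye on the sash and pull the sash gently shut, without slamming or forcing it, until its spring catch snaps home behind the keep and holds by itself. Work the fanlight with the pole only, never by hand, then unhook the pole and lay it flat on the worktop clear of the frame, and leave the other things on the bench as they are.

Things in the scene. Friction and masses are not known exactly. Their poses are not given: they have to be found in the camera images.
- pole: Window pole lying loose on the worktop: square wooden batten 20 x 20 x 440 mm, black cap at one end, steel ferrule and hook at the other, 0.17 kg. Origin: in its underside at the balance point, where to grip it from above, across the batten. x along the batten to the hook (batten from -250 to +190 mm), z up as it lies. A 6 mm round shank goes on along the batten's axis to x = 237 mm.
- hook_tip (a point): Free end of the pole's hook, at (237, 35, 10) mm in the pole's frame. At x = 237 mm the shank bends square to the pole's +y (to the left, seen from the batten towards the hook): a straight finger of 6 mm round bar, 35 mm long from the batten's axis to this tip.
- vent_frame: Upright timber frame of the fanlight, 332 mm wide (y), 355 mm high, 44 mm deep (x), fixed to the worktop on two feet 150 mm long (x), 40 mm high. Origin: on the worktop under its middle; -x is its front, the side of the eye, to which the sash is pulled. Clear opening y = -132 to 132, z = 80 to 322 mm. At the middle of the head a 40 mm wide steel keep hangs, up to 36 mm out in front, down to z = 299 mm.
- sash (a joint): Sash angle, rad: 0 upright in the frame, positive with its top leaning out to the back. Sash: glazed timber, 256 mm wide, 225 mm high above the hinge axis, 20 mm thick. Sprung hinges push it open: left alone it stays at about 0.4 to 0.6 rad and, unless the catch holds it, swings back beyond 0.2. The pull needed at the eye in the swing is 2 to 4 N.
- sash_hinge (a point): Middle of the sash's hinge axis: it runs along the frame's y, 85 mm above the worktop, over the frame's origin.
- eye (a point): Centre of the ring eye on the sash's top rail, 187 mm from the hinge axis and 35 mm in front of the sash's middle plane. Steel ring, 18 mm clear inside, of 5 mm wire; the hole's axis is the frame's y, so the finger goes in sideways, from the frame's -y side. At sash angle a it lies at x = 187 sin a - 35 cos a, y = 0, z = 85 + 187 cos a + 35 sin a mm in the frame. Axes: those of the sash.
- catch (a point): Top of the spring bolt in the middle of the sash's top edge; it rides down a ramp on the keep and snaps up in front of it. The keep is screwed on through slots, set up to 12 mm either way, so home is an unmeasured sash angle between -0.053 and 0.053 rad, to be felt. Ramp: from about 0.08 rad before home, 4 to 8 N at the eye; then 3 to 5 N over the last 0.045 rad; then the click.
- head_middle (a point): Middle of the underside of the frame's head, 322 mm above the worktop, where the keep sits. The keep has a rubber buffer: just past the click it stops the sash and the pull at the eye climbs steeply, 10 N or more per mm. A steady pull of 9 to 12 N is surely home; more than 15 N between pole and fanlight is forcing it. Let go, the sash then rests within 0.005 rad of home.
- glue_bottle: White and green glue bottle, 66 mm across, 157 mm high, standing; bystander. Origin: middle of its underside.
- tape_measure: Yellow tape measure, 82 x 33 x 69 mm; bystander. Origin: middle of its underside.

How it is judged (in metres and radians):
On the way, in this order (a step that is already met when the one before it is completed fails the run):
1. the hook finger is through the ring eye while the sash is still open (y of hook_tip in the frame of eye above 0.006 m and x of hook_tip in the frame of eye between -0.012 and 0.012 m and z of hook_tip in the frame of eye between -0.012 and 0.012 m and value of joint sash above 0.2 rad), for 0.1 s.
2. the sash is pulled up into the frame with the hook still in the eye (y of hook_tip in the frame of eye above 0.006 m and x of hook_tip in the frame of eye between -0.012 and 0.012 m and z of hook_tip in the frame of eye between -0.012 and 0.012 m and value of joint sash below 0.06 rad), for 0.1 s.
At the end, for the whole second after the job is handed in: The sash stays shut by its catch (angle below 0.06 rad and at rest; unlatched it springs back open beyond 0.2), and the pole lies flat and still on the worktop, origin and hook tip less than 30 mm above it, not touching the fanlight (value of joint sash below 0.06 rad and velocity of joint sash between -0.05 and 0.05 rad/s and height (world z) of each of pole, hook_tip below 0.03 m and linear speed of pole below 0.03 m/s and contact force between pole and vent_frame below 0.2 N).
It fails at once if the pole presses or pulls on the fanlight or its frame with more than 15 N (contact force between pole and vent_frame above 15 N).
It fails at once if the sash is slammed (swings shut faster than 1.5 rad/s, 0.28 m/s at the eye) (velocity of joint sash below -1.5 rad/s).
It fails at once if the hand or arm works the fanlight instead of the pole (contact force between any of the fingers, the arm and vent_frame above 1 N).
It fails at once if the glue bottle or the tape measure is moved more than 30 mm (distance of any of glue_bottle, tape_measure from where it was at the start of the episode above 0.03 m).
It also fails if it takes over 61 s, if anything falls off the work surface, if the arm or the gripper's body presses on something with over 40 N, if the wrist force passes 120 N, or if a joint passes its speed limit or range.

## Working session

There is one attempt and no reset: what is moved stays moved. The work goes in short steps, Python scripts to look and compute and a tool call to move; the robot and the scene stay as the last step left them, time stands still between calls to the robot, and variables do not carry over. Pictures are saved under pics/ and viewed, at most 10 in all, crops included, and the job is handed in when it is done.

Besides the shell and the picture viewer there is one more tool, called as name(argument=value, ...), one argument or row to a line, values as JSON. send_rows: Moves the arm, as the interface text tells. Its arguments: {"type":"object","properties":{"steps":{"type":"array","items":{"type":"array","items":{"type":"array","items":{"type":"number"}}}},"grip_force":{"type":"number"}},"required":["steps"]}

```bash
ls; mkdir -p pics; cat > h.py <<'E'
from rig import manip
import numpy as np, cv2
def grab(n):
    f=manip.grab_frame(n); f['R']=np.array(f['R']); f['t']=np.array(f['t']); f['f']=240/np.tan(np.radians(f['fov_y']/2)); return f
def save(f,name): cv2.imwrite('pics/'+name,cv2.cvtColor(f['image'],cv2.COLOR_RGB2BGR))
def ray(f,u,v):
    d=f['R'].T@np.array([(u-f['cx'])/f['f'],(v-f['cy'])/f['f'],1]); return -f['R'].T@f['t'],d/np.linalg.norm(d)
def onz(f,u,v,z):
    c,d=ray(f,u,v); return c+d*(z-c[2])/d[2]
def proj(f,X):
    p=f['R']@np.array(X,float)+f['t']; return p[:2]/p[2]*f['f']+[f['cx'],f['cy']]
def two(f,p,g,q):
    c,d=ray(f,*p); e,k=ray(g,*q); s=np.linalg.lstsq(np.c_[d,-k],e-c,rcond=None)[0]
    a,b=c+s[0]*d,e+s[1]*k; return (a+b)/2,np.linalg.norm(a-b)
E
python3 - <<'E'
from h import *
for n in ('scene','top'):
    f=grab(n); save(f,n+'0.png'); print(n,f['fov_y'],f['cx'],f['cy'],-f['R'].T@f['t'],f['R'].round(3).tolist())
print(manip.state())
E
```

```text
pics
scene 42.291635693351274 321.8270942397405 240.27566479217887 [-478.96745096 1272.63511958  957.66593097] [[-0.773, -0.634, -0.019], [-0.261, 0.345, -0.902], [0.578, -0.692, -0.432]]
top 45.11983514670719 311.6206133548532 245.9805638451776 [ 225.70803714   44.21772379 1903.64760923] [[0.026, -1.0, -0.001], [-0.983, -0.026, -0.18], [0.179, 0.005, -0.984]]
{'time_s': 0.1, 'joints': array([ 1.13714064e+00,  1.16432323e-01,  1.44217389e+00,  1.33852251e-05,
        1.58399075e+00, -3.78391984e-02]), 'dq': array([-0.00012106, -0.00174516, -0.00062679,  0.00098965, -0.00219358,
       -0.00112698]), 'effort': array([ 1.91320585e-03, -7.33673143e+01, -6.33784246e+01,  7.39519396e-05,
        5.40135472e-03,  4.65657251e-05]), 'eef_pos': array([260.21609841, 622.65331578, 230.65509755]), 'tcp_rot': array([ 1.96618732e-01,  9.80479894e-01, -4.86701270e-04, -1.23794967e-04]), 'ft_force': array([ 0.69115191, -0.21835665, -0.00099459]), 'torque': array([-0.00962953, -0.06177223,  0.05029385]), 'grip_force': 0.0, 'gripper_width': 85.33035354864421}
```

View pics/scene0.png

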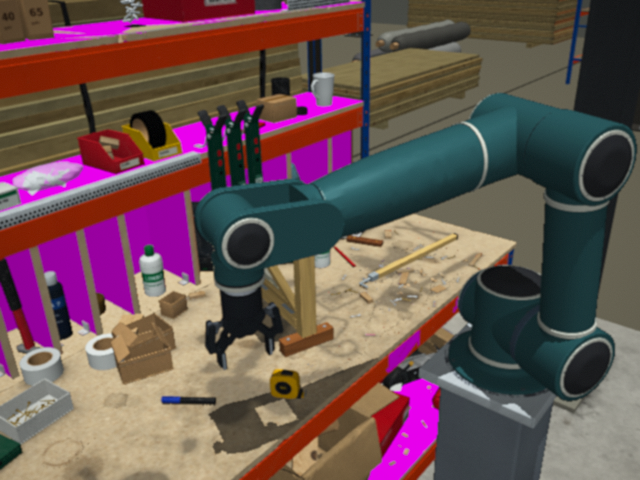

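View pics/top0.png

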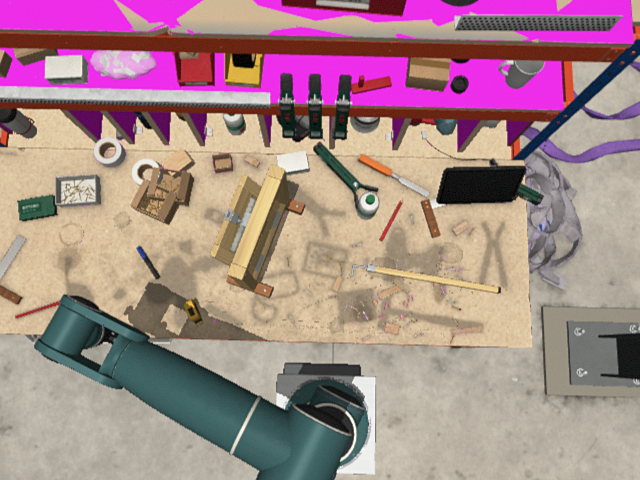

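```bash
python3 - <<'E'
from h import *
f=grab('top'); im=f['image']
a=cv2.resize(im[150:310,190:350],(600,600),interpolation=cv2.INTER_CUBIC)
cv2.imwrite('pics/c1.png',cv2.cvtColor(a,cv2.COLOR_RGB2BGR))
b=cv2.resize(im[225:325,335:515],None,fx=4.4,fy=4.4,interpolation=cv2.INTER_CUBIC)
cv2.imwrite('pics/c2.png',cv2.cvtColor(b,cv2.COLOR_RGB2BGR))
for p in [(500,290),(372,268),(355,267)]: print(onz(f,*p,10))
E
```

```text
[ 440.2681303  -567.90814723   10.        ]
[ 502.28170973 -146.9923919    10.        ]
[504.15639215 -90.72332206  10.        ]
```

View pics/c1.png

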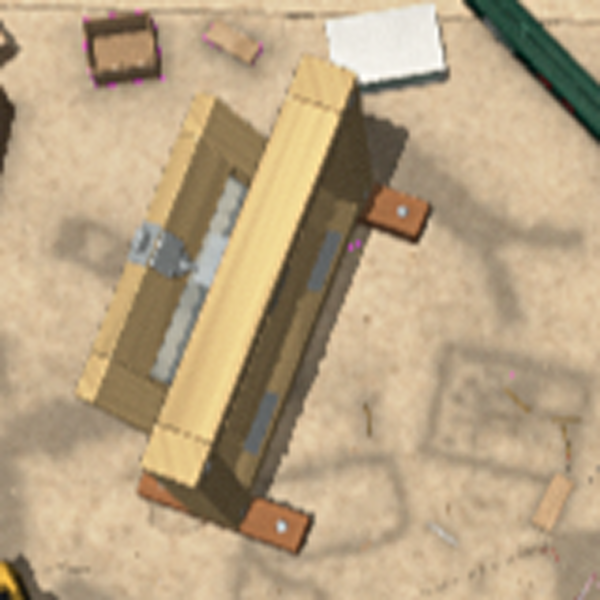

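View pics/c2.png

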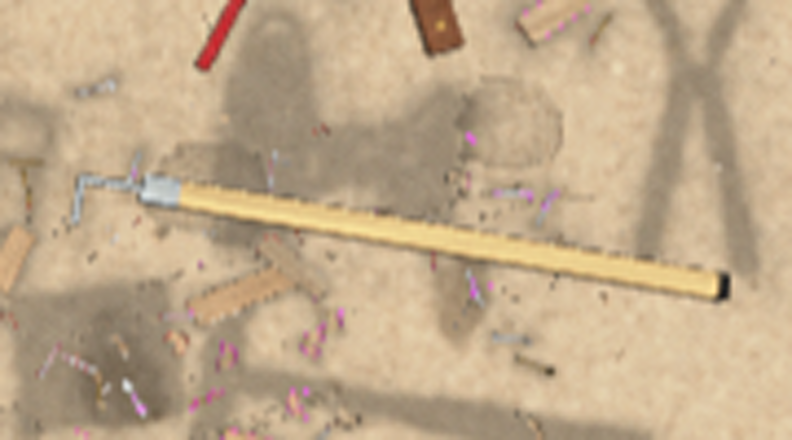

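c1 shows the head (crop 305,57 – 200,485) with the sash leaning to the left (+y), so the front faces right (-y). In c2 the pole's cap is at px (500,290), the bend at (353.6,266), and the finger points down in the image (-x world). Next I'll measure both with masks.

```bash
cat > m.py <<'E'
from h import *
f=grab('top'); hsv=cv2.cvtColor(f['image'],cv2.COLOR_RGB2HSV)
print('hsv head',hsv[225,258],hsv[190,272],'sash',hsv[215,222],'pole',hsv[280,430],hsv[283,460],'bench',hsv[240,310],hsv[300,330])
def rect(mask,z,name):
    n,l,s,c=cv2.connectedComponentsWithStats(mask.astype(np.uint8))
    i=1+np.argmax(s[1:,4]); v,u=np.nonzero(l==i)
    P=np.array([onz(f,a,b,z)[:2] for a,b in zip(u,v)],np.float32)
    r=cv2.minAreaRect(P); print(name,len(P),r); return P
def roi(x0,y0,x1,y1):
    m=np.zeros((480,640),bool); m[y0:y1,x0:x1]=1; return m
H,S,V=[hsv[...,k].astype(int) for k in range(3)]
wood=(H>12)&(H<30)&(S>85)&(V>190)
rect(wood&roi(210,160,300,295),355,'head')
P=rect(wood&roi(365,255,515,300),20,'pole')
vx,vy,x0,y0=cv2.fitLine(P,cv2.DIST_L2,0,.01,.01).ravel(); print('poleline',vx,vy,x0,y0,np.degrees(np.arctan2(vy,vx)))
d=np.array([vx,vy])*np.sign(vy); s=(P-[x0,y0])@d; print('ends',[x0,y0]+s.min()*d,[x0,y0]+s.max()*d)
bl=(V<60)&roi(490,280,506,300); v,u=np.nonzero(bl); print('cap',[onz(f,a,b,10) for a,b in [(u.mean(),v.mean())]] if len(u) else None)
print('bend',onz(f,353.6,265.9,10),'tip',onz(f,352.5,274.5,10))
foot=(H<12)&(S>140)&(V>60)&roi(225,190,305,300)
vis=np.zeros((480,640,3),np.uint8); vis[wood]=(0,200,255); vis[foot]=(0,0,255); vis[bl]=255
cv2.imwrite('pics/mask.png',np.vstack([vis[150:310,190:530],cv2.cvtColor(f['image'],cv2.COLOR_RGB2BGR)[150:310,190:530]]))
# feet bolts (z=40): c1 crop (402,211),(281,526)
for p in [(402,211),(281,526)]: print('bolt',onz(f,190+p[0]/3.75,150+p[1]/3.75,41))
for p in [(305,57),(357,75),(145,465),(200,487)]: print('headcorner',onz(f,190+p[0]/3.75,150+p[1]/3.75,355))
for p in [(200,95),(78,395)]: print('sashtop',onz(f,190+p[0]/3.75,150+p[1]/3.75,285))
E
python3 m.py
```

```text
hsv head [ 22  96 239] [ 22  98 235] sash [ 17  68 161] pole [ 19 109 229] [ 21  99 235] bench [ 18  65 188] [ 17  67 208]
head 1786 ((575.5203857421875, 206.8310546875), (42.13288879394531, 330.656494140625), 71.16458892822266)
pole 703 ((470.4522399902344, -357.00701904296875), (401.4459533691406, 19.868812561035156), 81.73394775390625)
poleline 0.14288229 0.9897397 470.65732 -355.39648 81.78533
ends [ 441.7464 -555.6612] [ 499.10446 -158.34439]
cap [array([ 440.18238559, -564.62451015,   10.        ])]
bend [507.71340971 -86.04300099  10.        ] tip [478.93220564 -82.78908956  10.        ]
bolt [698.16021335 105.84516426  41.        ]
bolt [416.06038919 201.54240773  41.        ]
headcorner [734.8024579 171.3934296 355.       ]
headcorner [721.83602671 132.14653211 355.        ]
headcorner [425.43343017 274.75491043 355.        ]
headcorner [410.54247418 234.38959861 355.        ]
sashtop [724.92249248 257.50281915 285.        ]
sashtop [486.50159837 338.6823117  285.        ]
```

View pics/mask.png

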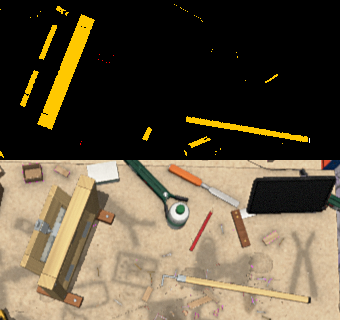

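Frame: centre (575.5, 206.8), x-axis yaw 71.2°. Pole: origin about (475.7, -320.8), yaw 81.8°. Next I'll check the sash angle by projection and work out the first moves.

```bash
cat >> h.py <<'E'
from scipy.spatial.transform import Rotation as Ro
YF=71.16; OF=np.array([575.5,206.8,0]); RF=Ro.from_euler('z',YF,degrees=True).as_matrix()
def fw(p): return OF+RF@np.array(p,float)
def wf(X): return RF.T@(np.array(X)-OF)
def eye(a): s,c=np.sin(a),np.cos(a); return np.array([187*s-35*c,0,85+187*c+35*s])
def tool(yaw_y): # tool down, y axis at world angle yaw_y
    y=np.array([np.cos(yaw_y),np.sin(yaw_y),0]); z=np.array([0,0,-1.]); return np.c_[np.cross(y,z),y,z]
def delta(p0,R0,p1,R1):
    return (R0.T@(np.array(p1)-p0)).round(1), np.degrees(Ro.from_matrix(R0.T@R1).as_rotvec()).round(2)
E
python3 - <<'E'
from h import *
f=grab('top')
for a in (.35,.4,.45,.5,.55,.6):
    s,c=np.sin(a),np.cos(a)
    bk=[fw([225*s+10*c,y,85+225*c-10*s]) for y in (-128,128)]
    print(a,'eye px c1',((proj(f,fw(eye(a)))-[190,150])*3.75).round(),'back corners',[((proj(f,q)-[190,150])*3.75).round() for q in bk])
s=manip.state(); p=s['eef_pos']; R=Ro.from_quat(s['tcp_rot']).as_matrix()
T=tool(np.radians(-8.2))
print('up A',delta(p,R,[430,150,450],R)); 
print('to above pole from A',delta(np.array([430,150,450]),R,[475.7,-320.8,120],T), Ro.from_matrix(R).as_euler('xyz',degrees=True))
print('direct', delta(p,R,[475.7,-320.8,120],T))
E
```

```text
0.35 eye px c1 [221. 274.] back corners [array([212.,  93.]), array([ 87., 399.])]
0.4 eye px c1 [210. 271.] back corners [array([200.,  90.]), array([ 76., 395.])]
0.45 eye px c1 [199. 267.] back corners [array([189.,  88.]), array([ 65., 392.])]
0.5 eye px c1 [188. 264.] back corners [array([178.,  86.]), array([ 54., 389.])]
0.55 eye px c1 [178. 261.] back corners [array([168.,  84.]), array([ 44., 386.])]
0.6 eye px c1 [168. 258.] back corners [array([158.,  83.]), array([ 35., 383.])]
up A (array([-338.9, -370.9, -218.8]), array([0., 0., 0.]))
to above pole from A (array([-223.7, -416.6,  330.2]), array([-2.000e-02,  2.000e-02,  7.552e+01])) [-1.79971108e+02  2.73986142e-04  1.57322873e+02]
direct (array([-562.6, -787.5,  111.4]), array([-2.000e-02,  2.000e-02,  7.552e+01]))
```

send_rows(
  steps=[
    [[0, 0, -41, 0, 0, 0, 1], [0, 0, -82, 0, 0, 0, 1], [-25, -28, -114, 0, 0, 0, 1], [-50, -56, -146, 0, 0, 0, 1], [-78, -86, -160, 0, 0, 0, 1], [-106, -116, -170, 0, 0, 0, 1], [-134, -146, -180, 0, 0, 0, 1], [-162, -176, -190, 0, 0, 0, 1], [-190, -206, -200, 0, 0, 0, 1], [-218, -236, -210, 0, 0, 0, 1]],
  ],
)

```text
time_s: 1.08
eef_pos: [364.0, 336.3, 437.4]
tcp_rot: [0.196, 0.981, 0.0, 0.0]
ft_force: [1.5, 0.1, -0.3]
gripper_width: 85.5
grip_force: 0.0
```

send_rows(
  steps=[
    [[-20, -30, 0, 0, 0, 7, 1], [-40, -60, 0, 0, 0, 14, 1], [-60, -91, 0, 0, 0, 21, 1], [-80, -121, 0, 0, 0, 28, 1], [-100, -152, 0, 0, 0, 35, 1], [-119, -182, 0, 0, 0, 42, 1], [-139, -212, 0, 0, 0, 49, 1], [-159, -243, 0, 0, 0, 56, 1], [-179, -273, 0, 0, 0, 63, 1], [-195, -300, 0, 0, 0, 70, 1]],
  ],
)

```text
time_s: 1.92
eef_pos: [428.2, -16.0, 436.9]
tcp_rot: [0.726, 0.688, 0.0, 0.0]
ft_force: [1.9, 0.6, -0.4]
gripper_width: 85.5
grip_force: 0.0
```

```bash
cat > go.py <<'E'
import sys
from h import *
s=manip.state(); p=s['eef_pos']; R=Ro.from_quat(s['tcp_rot']).as_matrix()
x,y,z,a=map(float,sys.argv[1:5]); print(p.round(1),s['joints'].round(2),delta(p,R,[x,y,z],tool(np.radians(a))))
E
python3 go.py 475.7 -320.8 120 -8.2
```

```text
[428.2 -16.  436.9] [-0.1  -0.39  1.57 -0.    1.97 -0.04] (array([-301.8,   63.6,  317. ]), array([0.02, 0.01, 5.14]))
```

send_rows(
  steps=[
    [[-36, 6, 8, 0, 0, 1, 1], [-70, 12, 30, 0, 0, 2, 1], [-104, 18, 54, 0, 0, 3, 1], [-138, 24, 78, 0, 0, 4, 1], [-170, 30, 104, 0, 0, 5, 1], [-200, 36, 132, 0, 0, 5.5, 1], [-227, 42, 163, 0, 0, 5.5, 1], [-252, 48, 195, 0, 0, 5.5, 1], [-272, 53, 230, 0, 0, 5.5, 1], [-287, 55, 265, 0, 0, 5.5, 1]],
  ],
)

```text
time_s: 2.75
eef_pos: [469.7, -304.7, 170.2]
tcp_rot: [0.756, 0.655, -0.0, 0.0]
ft_force: [0.1, -0.2, 0.2]
gripper_width: 85.3
grip_force: 0.0
```

send_rows(
  steps=[
    [[0, 0, 25, 0, 0, 0, 1], [0, 0, 40, 0, 0, 0, 1], [0, 0, 40, 0, 0, 0, 1], [0, 0, 40, 0, 0, 0, 1]],
  ],
)

```text
time_s: 3.08
eef_pos: [469.7, -303.0, 131.8]
tcp_rot: [0.756, 0.655, -0.0, -0.0]
ft_force: [-0.0, -0.7, 1.0]
gripper_width: 85.5
grip_force: 0.0
```

```bash
python3 go.py 475.7 -320.8 7 -8.2; python3 - <<'E'
from h import *
f=grab('wrist'); save(f,'w1.png'); print(-f['R'].T@f['t'])
for n,x in (('org',0),('bend',237),('end',190)): print(n,proj(f,[475.7+x*.1429,-320.8+x*.9897,20]))
E
```

```text
[ 469.7 -303.   131.8] [-0.62 -0.09  1.81 -0.    1.42 -0.48] (array([-16.8,   8.6, 124.8]), array([-0.05, -0.03,  0.02]))
[ 479.40524551 -227.30598876  275.00446082]
org [331.51120042 260.25483902]
bend [ 336.23879673 -125.21293136]
end [335.04851984 -28.16289827]
```

View pics/w1.png

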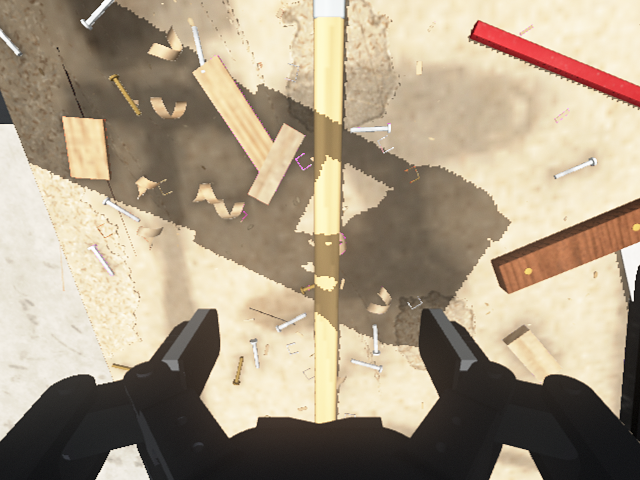

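The batten runs vertically at column 328 in the wrist view, about 2 mm left of where I predicted, with the ferrule starting at row 17. I'll descend with that correction.

send_rows(
  steps=[
    [[-8, 3, 35, 0, 0, 0, 1], [-17, 7, 70, 0, 0, 0, 1], [-17, 7, 100, 0, 0, 0, 1], [-17, 7, 117, 0, 0, 0, 1], [-17, 7, 124, 0, 0, 0, 1], [-17, 7, 127, 0, 0, 0, 1], [-17, 7, 127, 0, 0, 0, 1]],
  ],
)

```text
time_s: 3.72
eef_pos: [475.1, -321.3, 6.2]
tcp_rot: [0.756, 0.655, 0.0, 0.001]
ft_force: [0.9, -1.4, 0.5]
gripper_width: 85.5
grip_force: 0.0
```

send_rows(
  steps=[
    [[0, 0, 0, 0, 0, 0, 0.6], [0, 0, 0, 0, 0, 0, 0.3], [0, 0, 0, 0, 0, 0, 0.1], [0, 0, 0, 0, 0, 0, 0], [0, 0, 0, 0, 0, 0, 0], [0, 0, 0, 0, 0, 0, 0], [0, 0, 0, 0, 0, 0, 0]],
  ],
  grip_force=100,
)

```text
time_s: 4.3
eef_pos: [474.7, -321.1, 5.6]
tcp_rot: [0.756, 0.655, 0.0, 0.0]
ft_force: [-0.9, 1.2, 6.2]
gripper_width: 17.2
grip_force: 99.0
```

send_rows(
  steps=[
    [[0, 0, -10, 0, 0, 0, 0], [0, 0, -25, 0, 0, 0, 0], [0, 0, -50, 0, 0, 0, 0], [0, 0, -80, 0, 0, 0, 0], [0, 0, -110, 0, 0, 0, 0], [0, 0, -140, 0, 0, 0, 0], [0, 0, -170, 0, 0, 0, 0], [0, 0, -170, 0, 0, 0, 0]],
  ],
)

```text
time_s: 4.97
eef_pos: [475.7, -321.9, 182.0]
tcp_rot: [0.756, 0.655, 0.001, 0.004]
ft_force: [-0.2, -0.4, -1.3]
gripper_width: 17.4
grip_force: 98.2
```

```bash
python3 - <<'E'
from h import *
s=manip.state(); p=s['eef_pos']; R=Ro.from_quat(s['tcp_rot']).as_matrix(); print(p,s['ft_force'],s['torque'],s['gripper_width'])
q=fw([-327,-62,0]); q[2]=266; print('S',q,delta(p,R,q,tool(np.radians(YF-90))))
f=grab('top'); H,S,V=[x.astype(int) for x in cv2.split(cv2.cvtColor(f['image'],cv2.COLOR_RGB2HSV))]
save(f,'t1.png'); g=grab('scene'); save(g,'s1.png')
ax=s['eef_pos']+[0,0,4.4]
d=np.array([np.cos(np.radians(81.8)),np.sin(np.radians(81.8)),0]); n=np.array([-d[1],d[0],0])
for k,F in (('top',f),('scene',g)): print(k,'bend,tip,capend',[proj(F,ax+237*d).round(1),proj(F,ax+237*d+35*n).round(1),proj(F,ax-250*d).round(1)])
a=f['image'][200:320,320:520]; b=g['image'][140:320,280:500]
a=cv2.resize(a,(500,300),interpolation=cv2.INTER_CUBIC); b=cv2.resize(b,(367,300),interpolation=cv2.INTER_CUBIC)
cv2.imwrite('pics/lift.png',cv2.cvtColor(np.vstack([a,cv2.copyMakeBorder(b,0,0,0,133,0)]),cv2.COLOR_RGB2BGR))
E
```

```text
[ 475.70443161 -321.89086067  182.04890239] [-0.15959362 -0.36093014 -1.3310138 ] [ 0.00600255 -0.01485287 -0.00610448] 17.37245184798503
S [ 528.58132451 -122.70210605  266.        ] (array([204.4,  24.6, -84.6]), array([ 0.42,  0.18, 10.66]))
top bend,tip,capend [array([358.2, 256.8]), array([356.4, 268.1]), array([519.4, 283.9])]
scene bend,tip,capend [array([359.7, 230. ]), array([368.2, 233.5]), array([458.7, 188.5])]
```

View pics/lift.png

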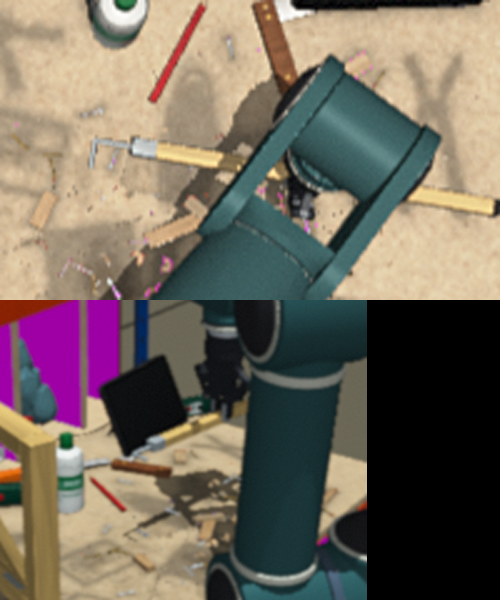

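send_rows(
  steps=[
    [[10, 0, -25, 0, 0, 1, 0], [40, 4, -50, 0.1, 0, 3, 0], [75, 9, -70, 0.2, 0.1, 5, 0], [110, 14, -85, 0.3, 0.1, 7, 0], [145, 18, -85, 0.4, 0.2, 9, 0], [175, 22, -85, 0.4, 0.2, 10.7, 0], [195, 24, -85, 0.4, 0.2, 10.7, 0], [204, 25, -85, 0.4, 0.2, 10.7, 0], [204, 25, -85, 0.4, 0.2, 10.7, 0], [204, 25, -85, 0.4, 0.2, 10.7, 0]],
  ],
)

```text
time_s: 5.9
eef_pos: [527.9, -122.7, 258.9]
tcp_rot: [0.813, 0.582, -0.002, -0.004]
ft_force: [0.1, 0.0, -1.7]
gripper_width: 17.4
grip_force: 98.3
```

```bash
cat > st.py <<'E'
from h import *
s=manip.state(); p=s['eef_pos']; R=Ro.from_quat(s['tcp_rot']).as_matrix()
# pole axes from tool: batten along -tool... x_pole = tool x sign chosen toward +frame x
xp=R[:,0]*np.sign(R[:,0]@RF[:,0]); zp=-R[:,2]; yp=np.cross(zp,xp); ax=p+4.4*zp
b=wf(ax+237*xp); t=wf(ax+237*xp+35*yp)
print('t',s['time_s'],'bend f',b.round(1),'tip f',t.round(1),'F frame',(RF.T@s['ft_force']).round(2),'yaw',np.degrees(np.arctan2(xp[1],xp[0])).round(2),'pitch',np.degrees(np.arcsin(xp[2])).round(2),'w',round(s['gripper_width'],1),'toolx sign',np.sign(R[:,0]@RF[:,0]))
E
python3 st.py
python3 - <<'E'
from h import *
g=grab('wrist'); save(g,'w2.png'); a=.4
print('eye px',proj(g,fw(eye(.4))),proj(g,fw(eye(.5))))
E
```

```text
t 5.9 bend f [-90.2 -61.3 263.9] tip f [-90.2 -26.3 264.2] F frame [ 0.05 -0.1  -1.74] yaw 71.17 pitch 0.14 w 17.4 toolx sign 1.0
eye px [ -231.74709915 -2655.94394809] [ -242.92562937 -2893.88853265]
```

View pics/w2.png

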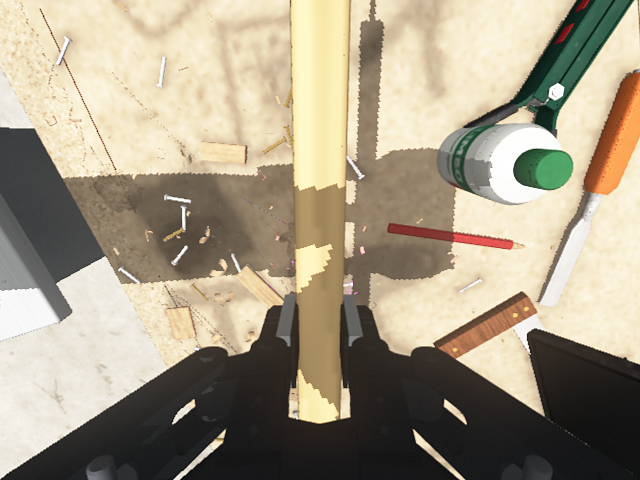

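send_rows(
  steps=[
    [[15, 0, -3, 0, 0, 0, 0], [35, 0, -7, 0, 0, 0, 0], [60, 0, -7, 0, 0, 0, 0], [85, 0, -7, 0, 0, 0, 0], [105, 0, -7, 0, 0, 0, 0], [120, 0, -7, 0, 0, 0, 0], [127, 0, -7, 0, 0, 0, 0], [130, 0, -7, 0, 0, 0, 0], [130, 0, -7, 0, 0, 0, 0]],
  ],
)

```text
time_s: 6.7
eef_pos: [570.2, -0.2, 266.9]
tcp_rot: [0.814, 0.581, -0.001, -0.004]
ft_force: [0.3, 0.3, -2.0]
gripper_width: 17.2
grip_force: 98.3
```

```bash
python3 st.py
python3 - <<'E'
from h import *
f=grab('top'); g=grab('scene')
s=manip.state(); p=s['eef_pos']; R=Ro.from_quat(s['tcp_rot']).as_matrix()
b=p-4.4*R[:,2]+237*R[:,0]; t=b-35*R[:,1]
for F,k in ((f,'top'),(g,'sc')): print(k,proj(F,b),proj(F,t),proj(F,fw(eye(.4))))
a=cv2.resize(f['image'][190:250,210:290],(800,600),interpolation=cv2.INTER_CUBIC)[:, :400]
pe=proj(g,fw(eye(.4))).astype(int)
c=cv2.resize(g['image'][pe[1]-30:pe[1]+30,pe[0]-20:pe[0]+20],(400,600),interpolation=cv2.INTER_CUBIC); print(pe)
cv2.imwrite('pics/eye1.png',cv2.cvtColor(np.hstack([a,c]),cv2.COLOR_RGB2BGR))
E
```

```text
t 6.7 bend f [ 39.4 -62.1 271.9] tip f [ 39.4 -27.1 272.2] F frame [ 0.34 -0.23 -1.95] yaw 71.1 pitch 0.14 w 17.2 toolx sign 1.0
top [254.22905881 202.7032008 ] [249.80676625 213.65421675] [245.91515075 222.17553495]
sc [250.51124773 226.75951054] [256.26833796 231.17381844] [260.3918248  235.43465474]
[260 235]
```

View pics/eye1.png

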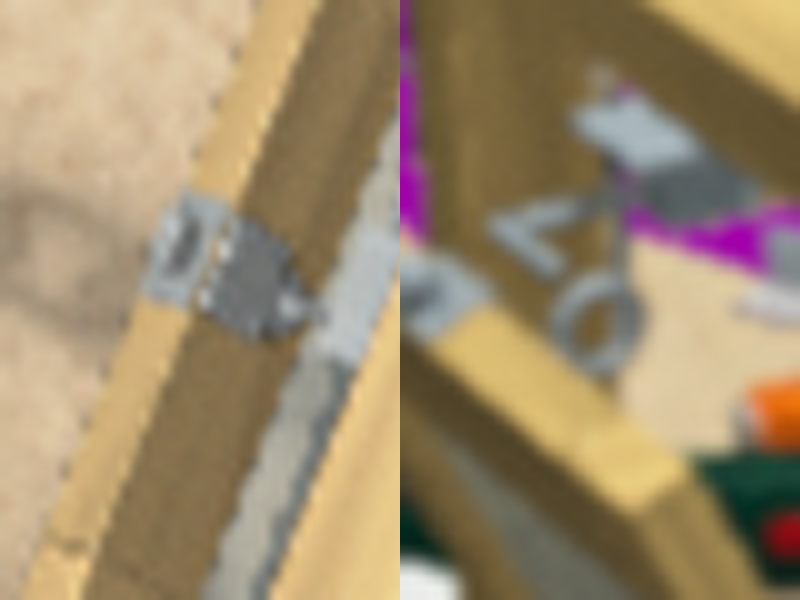

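The right panel shows the ring centred at scene px (259.7, 237.5), the finger tip at (255.3, 232.0) and the bend at (250, 227.5). I'll cast the ring ray onto the frame's y=0 plane.

```bash
python3 - <<'E'
from h import *
g=grab('scene')
print('cam in frame',wf(-g['R'].T@g['t']))
for a in (.36,.38,.4,.42,.45): print(a,proj(g,fw(eye(a))).round(1),eye(a).round(1))
def ony(u,v,y):
    c,d=ray(g,u,v); c=wf(c); d=RF.T@d; return c+d*(y-c[1])/d[1]
print('ring y0',ony(259.7,237.5,0),'bias corr',ony(260.6,236.7,0)); print('tip',ony(255.3,232,-27.1),'bend',ony(250,227.5,-62.1))
im=g['image']; c=im[205:265,240:280]
# ring blob: greyish
hsv=cv2.cvtColor(im,cv2.COLOR_RGB2HSV); m=((hsv[...,1]<60)).astype(np.uint8)
print(m[226:250,246:270])
E
```

```text
cam in frame [ 668.21649982 1342.15975824  957.66593097]
0.36 [262.9 234.2] [ 33.1   0.  272.3]
0.38 [261.6 234.8] [ 36.9   0.  271.6]
0.4 [260.4 235.4] [ 40.6   0.  270.9]
0.42 [259.1 236.1] [ 44.3   0.  270. ]
0.45 [257.3 237.1] [ 49.8   0.  268.6]
ring y0 [ 42.97560817   0.         265.51796393] bias corr [ 40.23342838   0.         267.11094171]
tip [ 42.03113043 -27.1        270.77822199] bend [ 40.6617784  -62.1        270.39011469]
[[0 0 0 1 1 1 1 1 1 1 1 1 1 1 1 1 0 0 0 0 1 1 1 1]
 [0 0 0 1 1 1 1 1 1 1 1 0 0 0 0 1 0 0 0 0 0 0 0 0]
 [0 0 0 1 1 1 1 1 1 0 0 0 0 0 0 1 1 0 0 0 0 0 0 0]
 [0 0 0 0 1 1 1 1 1 0 0 0 0 0 0 1 1 1 1 0 0 0 0 0]
 [0 0 0 0 0 1 1 1 1 1 1 0 0 0 0 1 1 0 0 0 0 0 1 0]
 [1 0 0 0 0 0 0 1 1 1 1 0 0 0 0 1 1 0 0 0 0 0 0 0]
 [1 1 0 0 0 0 0 0 1 1 1 0 1 1 1 1 1 0 0 0 0 0 0 0]
 [1 1 1 0 0 0 0 0 0 0 1 1 1 1 1 1 1 1 0 0 0 0 0 0]
 [1 1 1 1 0 0 0 0 0 0 1 1 1 1 1 1 1 1 0 0 0 0 0 0]
 [1 1 0 0 0 0 0 0 0 1 1 1 1 0 0 1 1 1 0 0 0 0 0 0]
 [1 0 0 0 0 0 0 0 0 1 1 1 0 0 0 1 1 1 1 0 0 0 0 0]
 [0 0 0 0 0 0 0 0 0 1 1 1 0 0 0 1 1 1 1 0 0 0 0 0]
 [0 0 0 0 0 0 0 0 0 1 1 1 0 0 0 1 1 1 1 0 0 0 0 0]
 [0 0 0 0 0 0 0 0 0 1 1 1 0 0 1 1 1 1 0 0 0 0 0 0]
 [0 0 0 0 0 0 0 0 0 0 1 1 1 1 1 1 1 1 0 0 0 0 0 0]
 [0 0 0 0 0 0 0 0 0 0 0 0 1 1 1 1 1 0 0 0 0 0 0 0]
 [0 0 0 0 0 0 0 0 0 0 0 0 0 1 1 0 0 0 0 0 0 0 0 0]
 [0 0 0 0 0 0 0 0 0 0 0 0 0 0 0 0 0 0 0 0 0 0 0 0]
 [0 0 0 0 0 0 0 0 0 0 0 0 0 0 0 0 0 0 0 0 0 0 0 0]
 [0 0 0 0 0 0 0 0 0 0 0 0 0 0 0 0 0 0 0 0 0 0 0 0]
 [0 0 0 0 0 0 0 0 0 0 0 0 0 0 0 0 0 0 0 0 0 0 0 0]
 [0 0 0 0 0 0 0 0 0 0 0 0 0 0 0 0 0 0 0 0 0 0 0 0]
 [0 0 0 0 0 0 0 0 0 0 0 0 0 0 0 0 0 0 0 0 0 0 0 0]
 [0 0 0 0 0 0 0 0 0 0 0 0 0 0 0 0 0 0 0 0 0 0 0 0]]
```

send_rows(
  steps=[
    [[2.5, 0, 4, 0, 0, 0, 0], [2.5, -6, 4, 0, 0, 0, 0], [2.5, -13, 4, 0, 0, 0, 0], [2.5, -19, 4, 0, 0, 0, 0], [2.5, -22, 4, 0, 0, 0, 0], [2.5, -24, 4, 0, 0, 0, 0], [2.5, -26, 4, 0, 0, 0, 0], [2.5, -26, 4, 0, 0, 0, 0]],
  ],
)

```text
time_s: 7.52
eef_pos: [546.2, 11.3, 263.6]
tcp_rot: [0.813, 0.582, -0.001, -0.004]
ft_force: [-0.3, -0.3, -2.6]
gripper_width: 17.0
grip_force: 98.3
```

```bash
cat > eyepic.py <<'E'
import sys
from h import *
g=grab('scene'); c=cv2.resize(g['image'][210:260,235:295],(600,500),interpolation=cv2.INTER_CUBIC)
cv2.imwrite('pics/'+sys.argv[1],cv2.cvtColor(c,cv2.COLOR_RGB2BGR))
E
python3 st.py; python3 eyepic.py e2.png
```

```text
t 7.5167 bend f [ 42.5 -35.5 268.7] tip f [ 42.5  -0.5 268.9] F frame [-0.35  0.16 -2.62] yaw 71.13 pitch 0.17 w 17.0 toolx sign 1.0
```

View pics/e2.png

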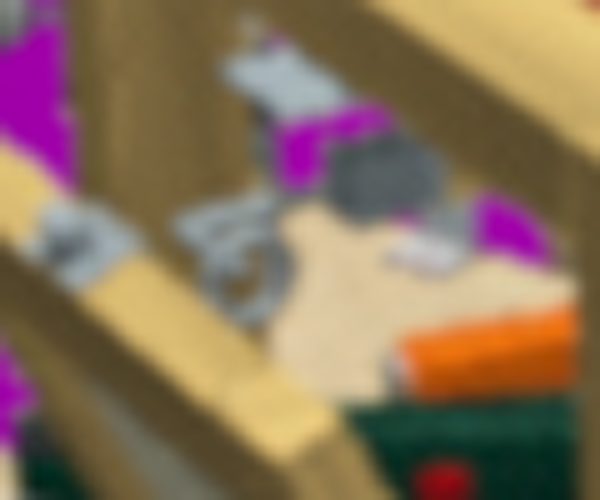

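The finger tip (240,268) sits inside the ring, whose centre is at about (247,275), with no contact force. I'll keep inserting.

send_rows(
  steps=[
    [[-0.5, -3, 1, 0, 0, 0, 0], [-1, -6, 1, 0, 0, 0, 0], [-1, -9, 1, 0, 0, 0, 0], [-1, -12, 1, 0, 0, 0, 0], [-1, -15, 1, 0, 0, 0, 0], [-1, -18, 1, 0, 0, 0, 0], [-1, -18, 1, 0, 0, 0, 0]],
  ],
)

```text
time_s: 8.15
eef_pos: [528.6, 16.3, 262.7]
tcp_rot: [0.813, 0.582, -0.001, -0.004]
ft_force: [-0.6, -0.7, -2.3]
gripper_width: 17.6
grip_force: 98.3
```

```bash
python3 st.py
```

```text
t 8.15 bend f [ 41.6 -17.3 267.8] tip f [ 41.6  17.7 268. ] F frame [-0.88  0.3  -2.31] yaw 71.13 pitch 0.17 w 17.6 toolx sign 1.0
```

send_rows(
  steps=[
    [[-2, 0, 0, 0, 0, 0, 0], [-5, 0, 0, 0, 0, 0, 0], [-8, 0, -0.5, 0, 0, 0, 0], [-11, 0, -1, 0, 0, 0, 0], [-14, 0, -1.5, 0, 0, 0, 0], [-17, 0, -2, 0, 0, 0, 0], [-20, 0, -2.5, 0, 0, 0, 0], [-23, 0, -3, 0, 0, 0, 0], [-25, 0, -3, 0, 0, 0, 0]],
  ],
)

```text
time_s: 8.9
eef_pos: [520.9, -7.9, 265.6]
tcp_rot: [0.814, 0.582, -0.001, -0.004]
ft_force: [0.1, 2.2, -2.4]
gripper_width: 17.6
grip_force: 98.3
```

```bash
python3 st.py; python3 eyepic.py e3.png
```

```text
t 8.9 bend f [ 16.2 -17.9 270.7] tip f [ 16.2  17.1 270.9] F frame [ 2.09  0.6  -2.42] yaw 71.11 pitch 0.16 w 17.6 toolx sign 1.0
```

View pics/e3.png

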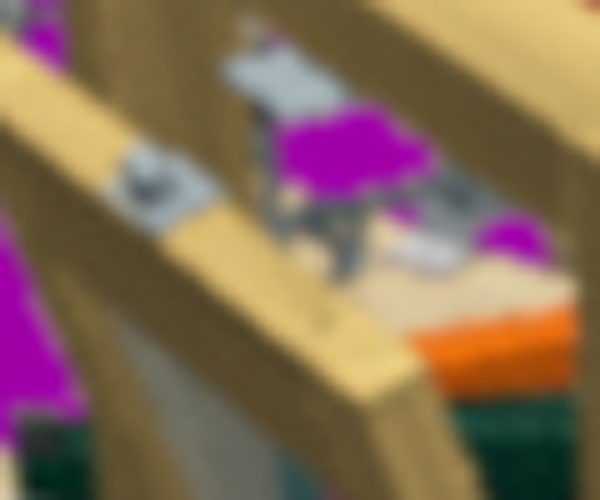

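The sash is following the hook (top rail moved up to the right), and the pull is about 2.5 N. I've now viewed 11 pictures, one over the limit of 10, so I'll use numbers only from here.

send_rows(
  steps=[
    [[-2, 0, 0, 0, 0, 0, 0], [-5, 0, -0.5, 0, 0, 0, 0], [-8, 0, -1, 0, 0, 0, 0], [-11, 0, -1, 0, 0, 0, 0], [-14, 0, -1.2, 0, 0, 0, 0], [-17, 0, -1.3, 0, 0, 0, 0], [-19, 0, -1.3, 0, 0, 0, 0], [-20, 0, -1.3, 0, 0, 0, 0]],
  ],
)

```text
time_s: 9.62
eef_pos: [514.4, -26.8, 266.7]
tcp_rot: [0.814, 0.581, -0.001, -0.004]
ft_force: [0.6, 2.2, -2.4]
gripper_width: 17.4
grip_force: 98.3
```

```bash
python3 st.py
```

```text
t 9.6167 bend f [ -3.8 -17.9 271.8] tip f [ -3.8  17.1 272.1] F frame [ 2.28  0.18 -2.45] yaw 71.11 pitch 0.16 w 17.4 toolx sign 1.0
```

Now slower, about 1 mm/row, reading the force after each call.

send_rows(
  steps=[
    [[-1, 0, 0, 0, 0, 0, 0], [-2.2, 0, 0, 0, 0, 0, 0], [-3.4, 0, 0.1, 0, 0, 0, 0], [-4.6, 0, 0.1, 0, 0, 0, 0], [-5.8, 0, 0.2, 0, 0, 0, 0], [-7, 0, 0.2, 0, 0, 0, 0], [-8.2, 0, 0.3, 0, 0, 0, 0], [-9.4, 0, 0.4, 0, 0, 0, 0], [-10, 0, 0.4, 0, 0, 0, 0]],
  ],
)

```text
time_s: 10.37
eef_pos: [511.2, -36.1, 266.2]
tcp_rot: [0.813, 0.582, -0.001, -0.004]
ft_force: [0.3, 3.5, -2.5]
gripper_width: 17.1
grip_force: 98.3
```

```bash
python3 st.py
```

```text
t 10.3667 bend f [-13.6 -17.8 271.3] tip f [-13.6  17.2 271.6] F frame [ 3.4   0.85 -2.46] yaw 71.12 pitch 0.16 w 17.1 toolx sign 1.0
```

send_rows(
  steps=[
    [[-1, 0, 0.1, 0, 0, 0, 0], [-2, 0, 0.2, 0, 0, 0, 0], [-3, 0, 0.3, 0, 0, 0, 0], [-4, 0, 0.4, 0, 0, 0, 0], [-4.5, 0, 0.4, 0, 0, 0, 0]],
  ],
)

```text
time_s: 10.78
eef_pos: [509.8, -40.3, 265.9]
tcp_rot: [0.814, 0.582, -0.001, -0.004]
ft_force: [0.9, 4.0, -2.9]
gripper_width: 17.2
grip_force: 98.3
```

```bash
python3 st.py
```

```text
t 10.7833 bend f [-18.1 -17.8 271. ] tip f [-18.1  17.2 271.2] F frame [ 4.06  0.38 -2.95] yaw 71.12 pitch 0.16 w 17.2 toolx sign 1.0
```

send_rows(
  steps=[
    [[-0.8, 0, 0.1, 0, 0, 0, 0], [-1.6, 0, 0.2, 0, 0, 0, 0], [-2.4, 0, 0.3, 0, 0, 0, 0], [-3.2, 0, 0.4, 0, 0, 0, 0], [-4, 0, 0.5, 0, 0, 0, 0], [-4, 0, 0.5, 0, 0, 0, 0]],
  ],
)

```text
time_s: 11.28
eef_pos: [508.5, -44.1, 265.4]
tcp_rot: [0.814, 0.582, -0.001, -0.004]
ft_force: [1.3, 2.5, -2.1]
gripper_width: 17.9
grip_force: 98.3
```

```bash
python3 st.py
```

```text
t 11.2833 bend f [-22.1 -17.8 270.4] tip f [-22.1  17.2 270.7] F frame [ 2.76 -0.42 -2.15] yaw 71.11 pitch 0.16 w 17.9 toolx sign 1.0
```

send_rows(
  steps=[
    [[-0.6, 0, 0.1, 0, 0, 0, 0], [-1.2, 0, 0.1, 0, 0, 0, 0], [-1.8, 0, 0.2, 0, 0, 0, 0], [-2.4, 0, 0.3, 0, 0, 0, 0], [-3, 0, 0.4, 0, 0, 0, 0], [-3, 0, 0.4, 0, 0, 0, 0]],
  ],
)

```text
time_s: 11.78
eef_pos: [507.5, -46.9, 264.9]
tcp_rot: [0.814, 0.582, -0.001, -0.004]
ft_force: [1.1, 2.3, -1.9]
gripper_width: 17.6
grip_force: 98.3
```

```bash
python3 st.py
```

```text
t 11.7833 bend f [-25.1 -17.8 270. ] tip f [-25.1  17.2 270.2] F frame [ 2.52 -0.32 -1.9 ] yaw 71.12 pitch 0.16 w 17.6 toolx sign 1.0
```

send_rows(
  steps=[
    [[-0.6, 0, 0.1, 0, 0, 0, 0], [-1.2, 0, 0.2, 0, 0, 0, 0], [-1.8, 0, 0.3, 0, 0, 0, 0], [-2.4, 0, 0.4, 0, 0, 0, 0], [-3, 0, 0.5, 0, 0, 0, 0], [-3, 0, 0.5, 0, 0, 0, 0]],
  ],
)

```text
time_s: 12.28
eef_pos: [506.6, -49.6, 264.4]
tcp_rot: [0.813, 0.582, -0.001, -0.004]
ft_force: [0.9, 3.9, -1.5]
gripper_width: 17.2
grip_force: 98.3
```

```bash
python3 st.py
```

```text
t 12.2833 bend f [-28.  -17.7 269.5] tip f [-27.9  17.3 269.8] F frame [ 4.04  0.39 -1.54] yaw 71.12 pitch 0.18 w 17.2 toolx sign 1.0
```

send_rows(
  steps=[
    [[-0.5, 0, 0, 0, 0, 0, 0], [-1, 0, 0.1, 0, 0, 0, 0], [-1.5, 0, 0.1, 0, 0, 0, 0], [-2, 0, 0.2, 0, 0, 0, 0], [-2.5, 0, 0.2, 0, 0, 0, 0], [-2.5, 0, 0.2, 0, 0, 0, 0]],
  ],
)

```text
time_s: 12.78
eef_pos: [505.8, -51.9, 264.2]
tcp_rot: [0.813, 0.582, -0.001, -0.004]
ft_force: [0.3, 4.6, -1.4]
gripper_width: 17.4
grip_force: 98.3
```

```bash
python3 st.py
```

```text
t 12.7833 bend f [-30.4 -17.7 269.4] tip f [-30.4  17.3 269.6] F frame [ 4.44  1.21 -1.43] yaw 71.13 pitch 0.18 w 17.4 toolx sign 1.0
```

send_rows(
  steps=[
    [[-0.5, 0, 0, 0, 0, 0, 0], [-1, 0, 0.1, 0, 0, 0, 0], [-1.5, 0, 0.1, 0, 0, 0, 0], [-2, 0, 0.2, 0, 0, 0, 0], [-2.5, 0, 0.2, 0, 0, 0, 0], [-2.5, 0, 0.2, 0, 0, 0, 0]],
  ],
)

```text
time_s: 13.28
eef_pos: [504.9, -54.5, 264.0]
tcp_rot: [0.814, 0.582, -0.001, -0.004]
ft_force: [1.2, 3.7, -0.9]
gripper_width: 17.4
grip_force: 98.3
```

```bash
python3 st.py
```

```text
t 13.2833 bend f [-33.1 -17.8 269.1] tip f [-33.   17.2 269.3] F frame [ 3.86  0.03 -0.9 ] yaw 71.12 pitch 0.16 w 17.4 toolx sign 1.0
```

send_rows(
  steps=[
    [[-0.4, 0, 0, 0, 0, 0, 0], [-0.8, 0, 0.1, 0, 0, 0, 0], [-0.8, 0, 0.1, 0, 0, 0, 0]],
  ],
)

```text
time_s: 13.53
eef_pos: [504.7, -55.2, 263.9]
tcp_rot: [0.813, 0.582, -0.001, -0.004]
ft_force: [0.5, 4.0, -1.0]
gripper_width: 17.1
grip_force: 98.3
```

send_rows(
  steps=[
    [[-0.4, 0, 0, 0, 0, 0, 0], [-0.8, 0, 0.1, 0, 0, 0, 0], [-0.8, 0, 0.1, 0, 0, 0, 0]],
  ],
)

```text
time_s: 13.78
eef_pos: [504.4, -56.0, 263.8]
tcp_rot: [0.814, 0.582, -0.001, -0.004]
ft_force: [1.2, 3.0, -2.0]
gripper_width: 17.5
grip_force: 98.3
```

send_rows(
  steps=[
    [[-0.4, 0, 0, 0, 0, 0, 0], [-0.8, 0, 0.1, 0, 0, 0, 0], [-0.8, 0, 0.1, 0, 0, 0, 0]],
  ],
)

```text
time_s: 14.03
eef_pos: [504.1, -56.7, 263.7]
tcp_rot: [0.814, 0.582, -0.001, -0.004]
ft_force: [-0.0, 3.0, -1.4]
gripper_width: 17.5
grip_force: 98.4
```

send_rows(
  steps=[
    [[-0.4, 0, 0, 0, 0, 0, 0], [-0.8, 0, 0.1, 0, 0, 0, 0], [-0.8, 0, 0.1, 0, 0, 0, 0]],
  ],
)

```text
time_s: 14.28
eef_pos: [503.9, -57.5, 263.6]
tcp_rot: [0.813, 0.582, -0.001, -0.004]
ft_force: [0.1, 3.3, -1.2]
gripper_width: 17.4
grip_force: 98.3
```

send_rows(
  steps=[
    [[-0.4, 0, 0, 0, 0, 0, 0], [-0.8, 0, 0.1, 0, 0, 0, 0], [-0.8, 0, 0.1, 0, 0, 0, 0]],
  ],
)

```text
time_s: 14.53
eef_pos: [503.6, -58.2, 263.5]
tcp_rot: [0.814, 0.582, -0.001, -0.004]
ft_force: [0.3, 3.4, -0.8]
gripper_width: 17.6
grip_force: 98.3
```

send_rows(
  steps=[
    [[-0.4, 0, 0, 0, 0, 0, 0], [-0.8, 0, 0.1, 0, 0, 0, 0], [-0.8, 0, 0.1, 0, 0, 0, 0]],
  ],
)

```text
time_s: 14.78
eef_pos: [503.4, -59.0, 263.4]
tcp_rot: [0.813, 0.582, -0.001, -0.004]
ft_force: [1.1, 3.0, -0.4]
gripper_width: 17.4
grip_force: 98.3
```

send_rows(
  steps=[
    [[-0.4, 0, 0, 0, 0, 0, 0], [-0.8, 0, 0.1, 0, 0, 0, 0], [-0.8, 0, 0.1, 0, 0, 0, 0]],
  ],
)

```text
time_s: 15.03
eef_pos: [503.1, -59.8, 263.3]
tcp_rot: [0.814, 0.582, -0.001, -0.004]
ft_force: [0.9, 3.2, -2.6]
gripper_width: 17.4
grip_force: 98.3
```

send_rows(
  steps=[
    [[-0.4, 0, 0, 0, 0, 0, 0], [-0.8, 0, 0.1, 0, 0, 0, 0], [-0.8, 0, 0.1, 0, 0, 0, 0]],
  ],
)

```text
time_s: 15.28
eef_pos: [502.8, -60.7, 263.2]
tcp_rot: [0.814, 0.581, -0.001, -0.004]
ft_force: [-0.0, -0.5, -1.7]
gripper_width: 17.5
grip_force: 98.4
```

The force dropped to about 0, which looks like the click. I'll carry on gently to feel the buffer.

send_rows(
  steps=[
    [[-0.3, 0, 0, 0, 0, 0, 0], [-0.6, 0, 0, 0, 0, 0, 0], [-0.6, 0, 0, 0, 0, 0, 0]],
  ],
)

```text
time_s: 15.53
eef_pos: [502.6, -61.1, 263.2]
tcp_rot: [0.814, 0.582, -0.001, -0.004]
ft_force: [0.6, 0.9, -1.5]
gripper_width: 17.3
grip_force: 98.4
```

send_rows(
  steps=[
    [[-0.25, 0, 0, 0, 0, 0, 0], [-0.5, 0, 0, 0, 0, 0, 0], [-0.5, 0, 0, 0, 0, 0, 0]],
  ],
)

```text
time_s: 15.78
eef_pos: [502.5, -61.4, 263.2]
tcp_rot: [0.813, 0.582, -0.001, -0.004]
ft_force: [0.4, 2.9, -2.3]
gripper_width: 17.4
grip_force: 98.4
```

send_rows(
  steps=[
    [[-0.2, 0, 0, 0, 0, 0, 0], [-0.4, 0, 0, 0, 0, 0, 0], [-0.4, 0, 0, 0, 0, 0, 0]],
  ],
)

```text
time_s: 16.03
eef_pos: [502.4, -61.7, 263.2]
tcp_rot: [0.813, 0.582, -0.001, -0.004]
ft_force: [1.0, 3.6, -1.3]
gripper_width: 17.6
grip_force: 98.4
```

send_rows(
  steps=[
    [[-0.25, 0, 0, 0, 0, 0, 0], [-0.5, 0, 0, 0, 0, 0, 0], [-0.5, 0, 0, 0, 0, 0, 0]],
  ],
)

```text
time_s: 16.28
eef_pos: [502.3, -62.1, 263.2]
tcp_rot: [0.813, 0.582, -0.001, -0.004]
ft_force: [2.3, 6.0, -1.5]
gripper_width: 17.6
grip_force: 98.3
```

send_rows(
  steps=[
    [[-0.2, 0, 0, 0, 0, 0, 0], [-0.4, 0, 0, 0, 0, 0, 0], [-0.4, 0, 0, 0, 0, 0, 0]],
  ],
)

```text
time_s: 16.53
eef_pos: [502.2, -62.3, 263.2]
tcp_rot: [0.813, 0.582, -0.001, -0.004]
ft_force: [2.0, 6.8, -1.9]
gripper_width: 17.1
grip_force: 98.3
```

send_rows(
  steps=[
    [[-0.2, 0, 0, 0, 0, 0, 0], [-0.4, 0, 0, 0, 0, 0, 0], [-0.4, 0, 0, 0, 0, 0, 0], [-0.4, 0, 0, 0, 0, 0, 0]],
  ],
)

```text
time_s: 16.87
eef_pos: [502.1, -62.5, 263.2]
tcp_rot: [0.813, 0.582, -0.0, -0.004]
ft_force: [3.3, 9.6, -1.7]
gripper_width: 17.5
grip_force: 98.3
```

Steady pull of about 10 N, so it's home. I'll ease off to the middle of the hole and check that no spring force follows.

send_rows(
  steps=[
    [[0.5, 0, 0, 0, 0, 0, 0], [1, 0, 0, 0, 0, 0, 0], [2, 0, 0, 0, 0, 0, 0], [3, 0, 0, 0, 0, 0, 0], [4.5, 0, 0, 0, 0, 0, 0], [6, 0, 0, 0, 0, 0, 0], [7, 0, 0, 0, 0, 0, 0], [7, 0, 0, 0, 0, 0, 0], [7, 0, 0, 0, 0, 0, 0]],
  ],
)

```text
time_s: 17.62
eef_pos: [504.2, -56.5, 263.2]
tcp_rot: [0.813, 0.582, -0.001, -0.004]
ft_force: [-0.2, 0.2, -0.9]
gripper_width: 17.0
grip_force: 98.3
```

```bash
python3 st.py; python3 - <<'E'
from h import *
g=grab('scene'); hsv=cv2.cvtColor(g['image'],cv2.COLOR_RGB2HSV)
print(proj(g,fw(eye(0))))
E
```

```text
t 17.6167 bend f [-35.2 -17.7 268.2] tip f [-35.2  17.3 268.5] F frame [ 0.17  0.23 -0.93] yaw 71.13 pitch 0.16 w 17.0 toolx sign 1.0
[285.68255    228.31898046]
```

Zero force, so the catch holds. Withdrawing sideways.

send_rows(
  steps=[
    [[0, 3, 0, 0, 0, 0, 0], [0, 6, 0, 0, 0, 0, 0], [0, 9, 0, 0, 0, 0, 0], [0, 9, 0, 0, 0, 0, 0]],
  ],
)

```text
time_s: 18.0
eef_pos: [513.2, -59.6, 263.0]
tcp_rot: [0.814, 0.582, -0.001, -0.004]
ft_force: [0.2, 0.6, -1.8]
gripper_width: 17.5
grip_force: 98.3
```

send_rows(
  steps=[
    [[0, 4, 0, 0, 0, 0, 0], [0, 8, 0, 0, 0, 0, 0], [0, 13, 0, 0, 0, 0, 0], [0, 19, 0, 0, 0, 0, 0], [0, 25, 0, 0, 0, 0, 0], [0, 32, 0, 0, 0, 0, 0], [0, 38, 0, 0, 0, 0, 0], [0, 38, 0, 0, 0, 0, 0]],
  ],
)

```text
time_s: 18.67
eef_pos: [549.6, -72.0, 262.5]
tcp_rot: [0.814, 0.581, -0.001, -0.004]
ft_force: [-0.0, -0.4, -0.5]
gripper_width: 17.3
grip_force: 98.3
```

```bash
python3 st.py
```

```text
t 18.6667 bend f [-35.2 -65.8 267.5] tip f [-35.2 -30.8 267.8] F frame [-0.41 -0.09 -0.51] yaw 71.11 pitch 0.15 w 17.3 toolx sign 1.0
```

send_rows(
  steps=[
    [[-8, 0, 0, 0, 0, 0, 0], [-25, 0, 0, 0, 0, 0, 0], [-50, 0, 0, 0, 0, 0, 0], [-80, 0, 0, 0, 0, 0, 0], [-110, 0, 0, 0, 0, 0, 0], [-140, 0, 0, 0, 0, 0, 0], [-170, 0, 0, 0, 0, 0, 0], [-190, 0, 0, 0, 0, 0, 0], [-200, 0, 0, 0, 0, 0, 0], [-200, 0, 0, 0, 0, 0, 0]],
  ],
)

```text
time_s: 19.5
eef_pos: [483.0, -262.6, 262.3]
tcp_rot: [0.814, 0.581, -0.001, -0.004]
ft_force: [-0.0, 0.9, -1.7]
gripper_width: 17.7
grip_force: 98.3
```

```bash
python3 go.py 475.5 -321.3 40 -8.2
```

```text
[ 483.  -262.6  262.3] [-0.54 -0.16  1.66  0.    1.65 -0.21] (array([-58.5,  13.7, 222.1]), array([ -0.41,  -0.18, -10.8 ]))
```

send_rows(
  steps=[
    [[-15, 4, 10, -0.1, 0, -4, 0], [-35, 9, 30, -0.2, -0.1, -8, 0], [-50, 13, 55, -0.4, -0.2, -10.8, 0], [-58, 14, 85, -0.4, -0.2, -10.8, 0], [-58, 14, 115, -0.4, -0.2, -10.8, 0], [-58, 14, 145, -0.4, -0.2, -10.8, 0], [-58, 14, 175, -0.4, -0.2, -10.8, 0], [-58, 14, 200, -0.4, -0.2, -10.8, 0], [-58, 14, 222, -0.4, -0.2, -10.8, 0], [-58, 14, 222, -0.4, -0.2, -10.8, 0]],
  ],
)

```text
time_s: 20.33
eef_pos: [475.6, -317.0, 35.5]
tcp_rot: [0.755, 0.656, -0.001, -0.003]
ft_force: [0.6, 0.8, -2.3]
gripper_width: 17.6
grip_force: 98.2
```

```bash
python3 st.py; python3 go.py 475.5 -321.3 6.5 -8.2
```

```text
t 20.3333 bend f [-295.2  -30.2   40.7] tip f [-301.8    4.2   40.9] F frame [ 0.9  -0.28 -2.27] yaw 81.96 pitch 0.18 w 17.6 toolx sign 1.0
[ 475.6 -317.    35.5] [-0.63  0.02  1.87  0.    1.26 -0.49] (array([-4.3,  0.6, 29. ]), array([-0.31, -0.18,  0.17]))
```

send_rows(
  steps=[
    [[-2, 0, 8, -0.1, -0.1, 0, 0], [-4, 0, 16, -0.3, -0.2, 0, 0], [-4, 0, 22, -0.3, -0.2, 0, 0], [-4, 0, 25, -0.3, -0.2, 0, 0], [-4, 0, 26, -0.3, -0.2, 0, 0], [-4, 0, 26, -0.3, -0.2, 0, 0]],
  ],
)

```text
time_s: 20.83
eef_pos: [476.7, -323.2, 14.3]
tcp_rot: [0.755, 0.655, 0.0, 0.003]
ft_force: [0.5, 0.3, -2.2]
gripper_width: 17.2
grip_force: 98.3
```

```bash
python3 st.py
```

```text
t 20.8333 bend f [-300.7  -33.4   17.8] tip f [-307.2    1.    17.6] F frame [ 0.45 -0.39 -2.17] yaw 81.91 pitch -0.2 w 17.2 toolx sign 1.0
```

send_rows(
  steps=[
    [[0, 0, 3, 0, 0, 0, 0], [0, 0, 5, 0, 0, 0, 0], [0, 0, 7, 0, 0, 0, 0], [0, 0, 7, 0, 0, 0, 0]],
  ],
)

```text
time_s: 21.17
eef_pos: [476.5, -323.1, 6.6]
tcp_rot: [0.755, 0.656, 0.0, 0.003]
ft_force: [0.2, -0.8, -2.2]
gripper_width: 17.6
grip_force: 98.3
```

send_rows(
  steps=[
    [[0, 0, 0.5, 0, 0, 0, 0], [0, 0, 1, 0, 0, 0, 0], [0, 0, 1, 0, 0, 0, 0.15], [0, 0, 1, 0, 0, 0, 0.4], [0, 0, 1, 0, 0, 0, 0.7], [0, 0, 1, 0, 0, 0, 1], [0, 0, 1, 0, 0, 0, 1], [0, 0, 1, 0, 0, 0, 1], [0, 0, 1, 0, 0, 0, 1], [0, 0, 1, 0, 0, 0, 1]],
  ],
)

```text
time_s: 22.0
eef_pos: [476.6, -323.2, 6.1]
tcp_rot: [0.755, 0.656, 0.0, 0.003]
ft_force: [0.5, 0.5, 0.8]
gripper_width: 85.2
grip_force: 0.0
```

send_rows(
  steps=[
    [[0, 0, -8, 0, 0, 0, 1], [0, 0, -25, 0, 0, 0, 1], [0, 0, -50, 0, 0, 0, 1], [0, 0, -80, 0, 0, 0, 1], [0, 0, -110, 0, 0, 0, 1], [0, 0, -140, 0, 0, 0, 1], [0, 0, -160, 0, 0, 0, 1], [0, 0, -160, 0, 0, 0, 1], [0, 0, -160, 0, 0, 0, 1]],
  ],
)

```text
time_s: 22.75
eef_pos: [476.2, -322.8, 167.7]
tcp_rot: [0.755, 0.656, 0.001, 0.004]
ft_force: [-0.6, -0.1, -0.6]
gripper_width: 85.2
grip_force: 0.0
```

```bash
python3 - <<'E'
from h import *
f=grab('wrist'); H,S,V=[x.astype(int) for x in cv2.split(cv2.cvtColor(f['image'],cv2.COLOR_RGB2HSV))]
m=((H>12)&(H<32)&(S>75)&(V>130)); 
for r in (60,150,240): u=np.nonzero(m[r,250:400])[0]+250; print(r,u.min() if len(u) else None,u.max() if len(u) else None,len(u))
# sash: top-rail bright strip rows in the scene view around the shut/open rail positions
g=grab('scene'); hsv=cv2.cvtColor(g['image'],cv2.COLOR_RGB2HSV)
c=g['image']
for a in (0,.2,.4): 
    q=[225*np.sin(a),60,85+225*np.cos(a)]; u,v=proj(g,fw(q)).astype(int); print(a,(u,v),hsv[v-1:v+2,u-1:u+2].reshape(-1,3).mean(0))
import os; b=cv2.cvtColor(cv2.imread('pics/scene0.png'),cv2.COLOR_BGR2RGB)
t=grab('top'); hs=cv2.cvtColor(t['image'],cv2.COLOR_RGB2HSV); T0=cv2.cvtColor(cv2.imread('pics/top0.png'),cv2.COLOR_BGR2HSV)
for nm,lo,hi in (('tape',(20,170,130),(32,255,255)),):
    for im in (T0,hs):
        k=cv2.inRange(im[285:330,170:215],lo,hi); print(nm,np.argwhere(k).mean(0),k.sum()//255)
# sash back-rail strip in top view (open position)
for a in (0,.4):
    u,v=proj(t,fw([225*np.sin(a),60,85+225*np.cos(a)])).round().astype(int); print('top',a,(u,v),hs[v,u],T0[v,u])
print(manip.state()['time_s'])
E
```

```text
60 306 352 17
150 250 396 32
240 266 328 30
0 (np.int64(284), np.int64(226)) [ 20.11111111 125.33333333  92.55555556]
0.2 (np.int64(268), np.int64(231)) [ 19.88888889 127.11111111  95.44444444]
0.4 (np.int64(253), np.int64(240)) [ 20.         127.33333333 106.22222222]
tape [23.14285714 21.20634921] 63
tape [25.60431655 21.27338129] 139
top 0 (np.int64(250), np.int64(244)) [ 22  96 238] [ 21 101 235]
top 0.4 (np.int64(222), np.int64(234)) [ 18  67 214] [ 19 106 200]
22.9
```

```bash
python3 -c "
from rig import manip; print(manip.hand_in())"
```

```text
the job is handed in; nothing more can be done
None
```

The sash was pulled gently shut with the pole, and the catch clicked and held with no pull on it; the pole is unhooked and back on the worktop clear of the frame, and the job is handed in (no verdict was returned; I viewed 11 pictures, one over the limit of 10).

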